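# Set four round-bottom flasks on their cork rings

## Robot

A 6-joint arm with a two-finger parallel gripper is mounted at the origin on the work surface. World frame = base frame: x ahead of the robot, y to its left, z up, the work surface at z = 0. Lengths are in m, angles in rad, forces in N, time in s.
With the tool pointing down it reaches from about 0.425 to 0.925 m from the base axis. Payload 12.5 kg.
Tool frame: the origin (TCP) lies between the finger pads; the fingertips stand 17 mm ahead of it and the grasp point (between the pads) lies 2 mm behind it; z points along the fingers, y is the line along which they close (so a half turn about z gives the same grasp; the last joint's range is limited). The gripper opens to 85 mm and grips with 20 to 120 N. Pads are 22 mm wide; open, the fingers measure 114 mm over their backs; the gripper's body (76 mm by 85 mm) begins 54 mm behind the grasp point. The pads swing forward as they close: fully open they stand 13 mm farther back than shut.
Start: joints at [1.072, 0.491, 1.559, -0, 1.092, -0.106], TCP at [0.239, 0.577, 0.248] pointing down, gripper open.
Joint ranges: [-3.1, 3.1], [-0.84, 2.19], [0.05, 2.79], [-1.13, 4.28], [0.06, 2.93], [-2.69, 2.69]. Speed limits (rad/s): [2.22, 2.22, 2.79, 3.14, 3.14, 3.14].

## Interface

Orientations are given as a unit quaternion [x, y, z, w].
In Python, from rig import ctrl, viewer gives the robot as it stands. The module is installed in compiled form; this text tells all that it offers.
- The arm moves only by the shell command python3 -m creep 'ROWS' [OPENING] [FORCE]. ROWS is JSON, a list of rows, each a list of 2 entries, a list of its own where there are three numbers: the shift along the tool's x, y, z in cm, then the turn, a rotation vector about the tool's x, y, z in degrees. In form: [[[tx, ty, tz], [ax, ay, az]], ...]. A call has 1 to 12 rows; each row is the pose to reach, as a shift and turn from the pose commanded when the call began, along the tool's axes at that moment; what a row does not reach only later rows make up. A row lasts 1/10 s, in which the tool goes at most 50 mm and 8.59 degrees, less where a joint would pass 70% of its speed; a pose out of reach is approached as far as the arm can. A call with a gripper value outside its range is refused whole. OPENING is the finger opening in cm, from 0 to 8.54, set as the call begins (- or left out, the last holds). The fingers move at their own pace and stop on an object; FORCE is the grip in N (left out, the last holds). Time passes only in rows, so rows that repeat a pose let the fingers close. It gives the time, the measured TCP pose, the force, the opening and the grip force at its end, in the units of the state.
- ctrl.read_state(): the state, without advancing time (a new reading comes with each control period).
- viewer.get_image(name): name is "scene" or "top"; returns a dict with "pixels" (420x560x3 uint8, blue, green, red), "intrinsics" (3x3 intrinsics, pixels), "R" (3x3) and "t" (3): a world point X has camera coordinates R X + t. Camera axes: x right, y down, z forward; pixel columns grow to the right and rows downward; lengths in m; the calibration is good to about 2 mm. A picture is of the moment at which its call begins. There is no depth.
- ctrl.finish_job(): hands the job in; it is judged then, once.
The state is a dict: "t": time; "joint_positions": joint angles; "joint_velocities": joint speeds; "tau": joint torques, N m; "tool_pos": TCP position; "orientation": TCP orientation; "wrist_force": force on the tool from outside, world axes, zero at the start; "wrist_torque": the same for the moment, N m; "finger_gap": finger opening in m; "grasp_force": force on a finger pad.
Only numpy, scipy, OpenCV 4.12 (cv2) and the standard library are available. Lean on these libraries where they do the work, as an engineer would, in place of code of your own. Each camera call takes 0.05 s, during which the arm holds its last target. There are 200 camera calls.

## Task

The dried round-bottom flasks have come to the bench in the white rack. Take them out one after another and stand each one upright on the cork ring of its size: smallest flask on smallest ring, and so on up to the largest. They are glass, so set them down gently without dropping or tipping any, and leave the brown bottle and the beaker alone.

Things in the scene. Friction and masses are not known exactly. Their poses are not given: they have to be found in the camera images.
- flask50: The smallest of four clear-glass round-bottom flasks: round bulb 51 mm across, upright neck 22 mm thick (rim 3 mm more, frosted joint). Origin at bulb centre, z up the neck; neck straight from 28.5 mm above the origin to the mouth at 71.5 mm. Starts in any of 4 equal openings, 135 mm apart in a square, of a fixed white rack (280 mm square, 50 mm high), bulb centre 65.2 mm above the bench.
- cork50: The smallest of four loose cork rings lying flat on the bench: outside 68 mm, hole 35 mm, 20 mm high; it belongs to flask50. Origin at the centre of its underside on the bench, z up. flask50, which weighs 45 g give or take 15%, has when seated on it its bulb centre about 38.5 mm above this origin. Which ring lies where varies.
- flask100: The second smallest of four clear-glass round-bottom flasks: round bulb 64 mm across, upright neck 26 mm thick (rim 3 mm more, frosted joint). Origin at bulb centre, z up the neck; neck straight from 35 mm above the origin to the mouth at 82 mm. Starts in any of 4 equal openings, 135 mm apart in a square, of a fixed white rack (280 mm square, 50 mm high), bulb centre 74.6 mm above the bench.
- cork100: The second smallest of four loose cork rings lying flat on the bench: outside 86 mm, hole 45 mm, 24 mm high; it belongs to flask100. Origin at the centre of its underside on the bench, z up. flask100, which weighs 65 g give or take 15%, has when seated on it its bulb centre about 46.8 mm above this origin. Which ring lies where varies.
- flask250: The second largest of four clear-glass round-bottom flasks: round bulb 85 mm across, upright neck 30 mm thick (rim 3 mm more, frosted joint). Origin at bulb centre, z up the neck; neck straight from 45.5 mm above the origin to the mouth at 96.5 mm. Starts in any of 4 equal openings, 135 mm apart in a square, of a fixed white rack (280 mm square, 50 mm high), bulb centre 87.2 mm above the bench.
- cork250: The second largest of four loose cork rings lying flat on the bench: outside 110 mm, hole 61 mm, 28 mm high; it belongs to flask250. Origin at the centre of its underside on the bench, z up. flask250, which weighs 120 g give or take 15%, has when seated on it its bulb centre about 57.6 mm above this origin. Which ring lies where varies.
- flask500: The largest of four clear-glass round-bottom flasks: round bulb 105 mm across, upright neck 34 mm thick (rim 3 mm more, frosted joint). Origin at bulb centre, z up the neck; neck straight from 55.5 mm above the origin to the mouth at 110.5 mm. Starts in any of 4 equal openings, 135 mm apart in a square, of a fixed white rack (280 mm square, 50 mm high), bulb centre 98.3 mm above the bench.
- cork500: The largest of four loose cork rings lying flat on the bench: outside 138 mm, hole 80 mm, 30 mm high; it belongs to flask500. Origin at the centre of its underside on the bench, z up. flask500, which weighs 190 g give or take 15%, has when seated on it its bulb centre about 64 mm above this origin. Which ring lies where varies.
- amber_bottle: A brown glass reagent bottle with a black stopper, 68 mm in diameter, 125 mm high, standing loose to the robot's right of the cork rings; not part of the job, leave it alone. Origin at the centre of its underside, z up.
- beaker: An empty clear-glass beaker, 68 mm in diameter at the rim, 90 mm high, standing loose to the robot's right of the cork rings; not part of the job, leave it alone. Origin at the centre of its underside, z up.
There are look-alikes about, which are no part of the job. Leave any pink or purple look-alike of the flask250 alone.

How it is judged:
By the outcome, as a careful person would: the job done as asked, in the order asked, and still so for the second after the job is handed in, with the robot touching nothing.
It also fails if it takes over 118 s, if anything falls off the work surface, if the arm or the gripper's body presses on something with over 40 N, if the wrist force passes 120 N, or if a joint passes its speed limit or range.

## Working session

There is one attempt and no reset: what is moved stays moved. The work goes in short steps, Python scripts to look and compute and a shell command to move; the robot and the scene stay as the last step left them, time stands still between calls to the robot, and variables do not carry over. Pictures are saved under pics/ and viewed, at most 14 in all, crops included, and the job is handed in when it is done.

```bash
mkdir -p pics; python3 - <<'E'
from rig import ctrl, viewer
import cv2,pickle
s=ctrl.read_state()
for k in s: print(k,s[k])
d={}
for n in("scene","top"):
    d[n]=viewer.get_image(n); cv2.imwrite(f"pics/{n}0.png",d[n]["pixels"]); print(n,d[n]["intrinsics"],d[n]["R"],d[n]["t"])
pickle.dump(d,open("im0.pkl","wb"))
E
```

```text
t 0.0
joint_positions [ 1.07239350e+00  4.91514603e-01  1.55948764e+00 -3.04800457e-05
  1.09170766e+00 -1.05600036e-01]
joint_velocities [ 3.33599801e-04 -6.39452364e-05  4.94967433e-04  1.52325967e-03
 -1.83112558e-04 -3.43414911e-04]
tau [ 9.73513961e-04 -6.18444872e+01 -2.61587387e+01 -4.25180735e-05
  4.12409980e-03  2.79969191e-05]
tool_pos [0.23911189 0.57720371 0.24774251]
orientation [ 1.95134252e-01  9.80776382e-01 -5.37359988e-04 -1.53242861e-04]
wrist_force [ 0.54923061 -0.12253188  0.71472762]
wrist_torque [ 0.01401719  0.07637941 -0.00842087]
grasp_force 0.0
finger_gap 0.08569993858213142
scene [[404.89157006   0.         274.9543688 ]
 [  0.         404.89157006 201.98172928]
 [  0.           0.           1.        ]] [[ 0.11259451  0.99358591  0.01046466]
 [ 0.83188572 -0.08850041 -0.54784471]
 [-0.54340466  0.07038971 -0.83651459]] [-0.07765838 -0.46521834  1.46604614]
top [[545.6831136    0.         279.14558634]
 [  0.         545.6831136  202.82815418]
 [  0.           0.           1.        ]] [[-0.03291851 -0.99945084  0.00379253]
 [-0.97312784  0.0311858  -0.22814392]
 [ 0.22790036 -0.01120077 -0.97362003]] [0.04046967 0.60046606 1.36282522]
```

View pics/top0.png

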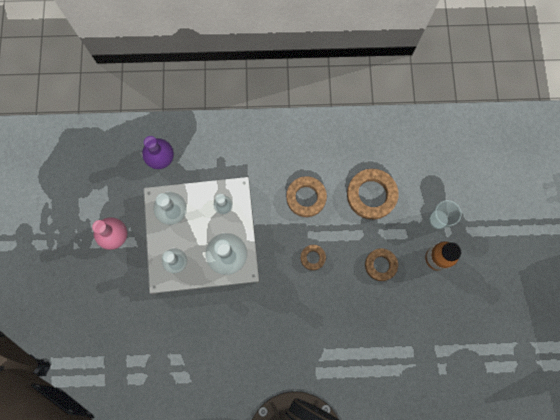

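View pics/scene0.png

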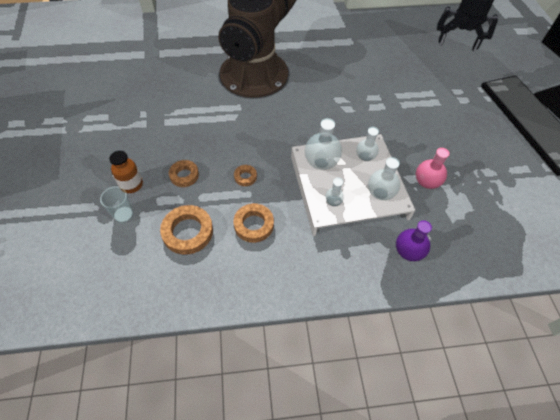

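The top view shows flask50 at (222,202), flask250 at (168,207), flask100 at (174,261) and flask500 at (226,253). The rings are at: 50 (313,258), 100 (381,265), 250 (306,196), 500 (372,193). The scene view agrees. Next I'll measure the rings by colour and look at enlarged rack crops.

```bash
cat > h.py <<'E'
import numpy as np,cv2
def ray(im,uv):
    R,t=np.array(im["R"]),np.array(im["t"]); d=R.T@np.linalg.inv(im["intrinsics"])@[uv[0],uv[1],1.]
    return -R.T@t,d
def at(im,uv,z):
    c,d=ray(im,uv); return c+d*(z-c[2])/d[2]
def proj(im,X):
    p=np.array(im["intrinsics"])@(np.array(im["R"])@np.array(X)+im["t"]); return p[:2]/p[2]
E
python3 - <<'E'
import pickle; from h import *
d=pickle.load(open("im0.pkl","rb"))
for n in d:
    im=d[n]; hsv=cv2.cvtColor(im["pixels"],cv2.COLOR_BGR2HSV)
    m=cv2.inRange(hsv,(5,90,60),(22,255,255)); m=cv2.morphologyEx(m,cv2.MORPH_CLOSE,np.ones((3,3)))
    for c in cv2.findContours(m,cv2.RETR_EXTERNAL,cv2.CHAIN_APPROX_NONE)[0]:
        if cv2.contourArea(c)<150: continue
        # outline of the ring on its mid-height plane
        w=np.array([at(im,p[0],.013)[:2] for p in c],np.float32); (cx,cy),(a,b),_=cv2.fitEllipse(w)
        print(n,cv2.boundingRect(c),np.round([cx,cy],4),np.round([a,b],3))
a=cv2.resize(d["top"]["pixels"][170:300,135:265],(400,400),interpolation=cv2.INTER_CUBIC)
b=cv2.resize(d["scene"]["pixels"][110:240,285:415],(400,400),interpolation=cv2.INTER_CUBIC)
cv2.imwrite("pics/crop0.png",np.hstack([a,b]))
E
```

```text
scene (160, 205, 53, 49) [ 0.6286 -0.2349] [0.136 0.151]
scene (234, 203, 40, 39) [ 0.6276 -0.0528] [0.108 0.12 ]
scene (234, 165, 23, 21) [ 0.4645 -0.064 ] [0.065 0.075]
scene (169, 160, 29, 27) [ 0.4376 -0.245 ] [0.084 0.098]
scene (111, 158, 26, 23) [ 0.4084 -0.4197] [0.072 0.079]
top (365, 249, 33, 32) [ 0.4377 -0.2453] [0.082 0.084]
top (301, 245, 25, 25) [ 0.4635 -0.0641] [0.062 0.065]
top (432, 242, 26, 26) [ 0.4582 -0.4164] [0.063 0.07 ]
top (287, 177, 39, 40) [ 0.6313 -0.0538] [0.105 0.11 ]
top (347, 169, 51, 50) [ 0.6334 -0.2355] [0.135 0.141]
```

View pics/crop0.png

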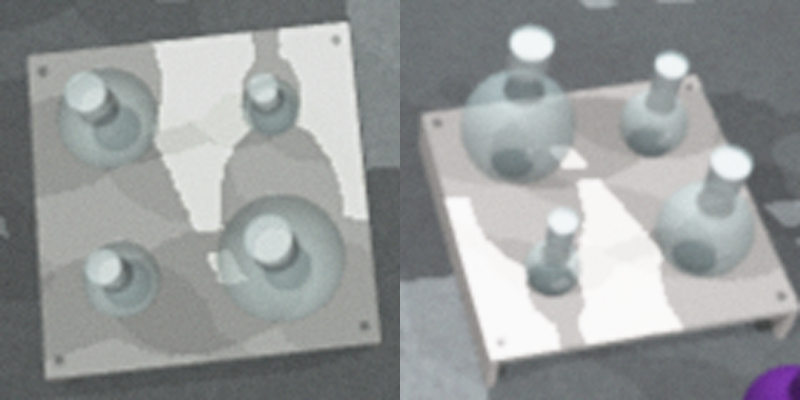

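The crop shows the rack corners at (29,56), (347,22), (380,341) and (46,379). The mouths are at 250 (86,90), 50 (263,86), 100 (104,267) and 500 (268,240), with matching points in the scene half.

```bash
python3 - <<'E'
import pickle; from h import *
d=pickle.load(open("im0.pkl","rb")); k=130/400
off=dict(top=(135,170),scene=(285,110))
corn=dict(top=[(29,56),(347,22),(380,341),(46,379)],scene=[(395,309),(85,358),(21,114),(295,76)])
mouth=dict(f50=((263,86),(163,222),.1367),f100=((104,267),(271,66),.1566),f250=((86,90),(331,164),.1837),f500=((268,240),(131,44),.2088))
for n in corn:
    w=np.array([at(d[n],np.add(np.multiply(p,k),off[n])-.3,.05)[:2] for p in corn[n]])
    print(n,"centre",w.mean(0).round(4),"sides",np.linalg.norm(w-np.roll(w,-1,0),axis=1).round(3))
    c=w.mean(0); e=(w[0]+w[1]-w[2]-w[3])/2; f=(w[0]-w[1]+w[3]-w[2])/2
    th=np.mean([np.arctan2(e[1],e[0]),np.arctan2(-f[0],f[1])]); print(" yaw",np.degrees(th))
    for i in(1,-1):
        for j in(1,-1): print("  ",(c+.0675*np.array([i*np.cos(th)-j*np.sin(th),i*np.sin(th)+j*np.cos(th)])).round(4))
for f,(a,b,z) in mouth.items():
    print(f,[at(d[n],np.add(np.multiply(p,k),off[n])-.3,z)[:2].round(4) for n,p in(("top",a),("scene",b))])
E
```

```text
top centre [0.5304 0.2313] sides [0.278 0.279 0.279 0.279]
 yaw 4.47528972455731
   [0.5924 0.3038]
   [0.6029 0.1693]
   [0.4578 0.2933]
   [0.4683 0.1587]
scene centre [0.5302 0.23  ] sides [0.279 0.277 0.279 0.278]
 yaw 3.903671410280344
   [0.593 0.302]
   [0.6022 0.1673]
   [0.4583 0.2928]
   [0.4675 0.1581]
f50 [array([0.6037, 0.1688]), array([0.6054, 0.1694])]
f100 [array([0.4572, 0.2921]), array([0.4611, 0.293 ])]
f250 [array([0.5933, 0.3027]), array([0.5956, 0.3033])]
f500 [array([0.4664, 0.1588]), array([0.4714, 0.1586])]
```

Both cameras agree within a few mm: f50 (.603,.1685), f100 (.4585,.293), f250 (.593,.303), f500 (.468,.158). First I'll move above f50 with the tool axes lined up to the world, so that afterwards tool (x,y,z) = world (-x,+y,-z).

```bash
python3 -m creep '[[[-2,-1,-3],[0,0,-4]],[[-6,-3,-3],[0,0,-8]],[[-10.5,-5,-3],[0,0,-12]],[[-15,-7.2,-3],[0,0,-17]],[[-19.5,-9.4,-3],[0,0,-22.5]],[[-24,-11.6,-3],[0,0,-22.5]],[[-28.5,-13.8,-3],[0,0,-22.5]],[[-33,-16,-3],[0,0,-22.5]],[[-37.5,-18.1,-3],[0,0,-22.5]],[[-42,-20.3,-3],[0,0,-22.5]],[[-46,-22.2,-3],[0,0,-22.5]],[[-49.3,-23.85,-3],[0,0,-22.5]]]' 5
```

```text
t: 1.3
tool_pos: [0.6047, 0.1662, 0.2779]
orientation: [0.001, 1.0, -0.0, -0.0]
wrist_force: [0.0, 0.3, -0.2]
finger_gap: 0.0498
grasp_force: 0.0
```

```bash
python3 -m creep '[[[0.1,0.2,2],[0,0,0]],[[0.1,0.2,5],[0,0,0]],[[0.1,0.2,8],[0,0,0]],[[0.1,0.2,10],[0,0,0]],[[0.1,0.2,10],[0,0,0]],[[0.1,0.2,10],[0,0,0]]]'; python3 - <<'E'
from rig import viewer; from h import *
o=[]
for n,(u,v) in(("top",(135,130)),("scene",(265,80))):
    o.append(cv2.resize(viewer.get_image(n)["pixels"][v:v+160,u:u+160],(400,400),interpolation=cv2.INTER_CUBIC))
cv2.imwrite("pics/a1.png",np.hstack(o))
E
```

```text
t: 1.9
tool_pos: [0.6026, 0.1704, 0.1786]
orientation: [0.0, 1.0, 0.0, -0.0]
wrist_force: [-0.0, 0.0, 1.1]
finger_gap: 0.0496
grasp_force: 0.0
```

View pics/a1.png

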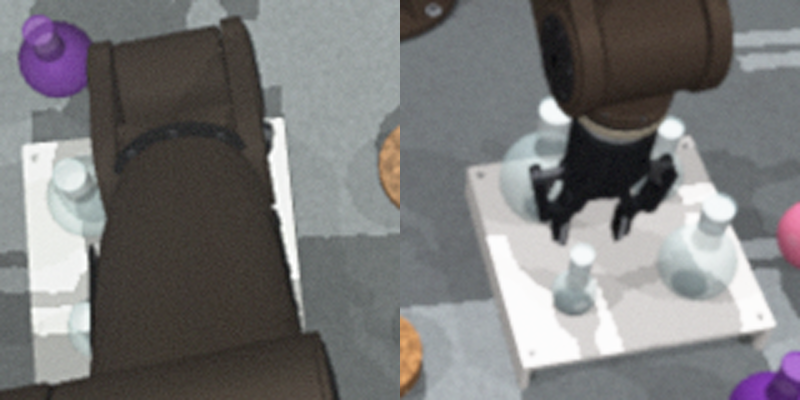

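The gripper straddles flask50's neck: fingertips are at about (590,235) and the mouth is just below at (580,255). Descending and gripping.

```bash
python3 -m creep '[[[0,-0.15,2],[0,0,0]],[[0,-0.15,4],[0,0,0]],[[0,-0.15,5.5],[0,0,0]],[[0,-0.15,6.1],[0,0,0]],[[0,-0.15,6.1],[0,0,0]],[[0,-0.15,6.1],[0,0,0]]]' && python3 -m creep '[[[0,0,0],[0,0,0]],[[0,0,0],[0,0,0]],[[0,0,0],[0,0,0]],[[0,0,0],[0,0,0]],[[0,0,0],[0,0,0]],[[0,0,0],[0,0,0]]]' 1.5 25
```

```text
t: 2.6
tool_pos: [0.6029, 0.169, 0.1184]
orientation: [0.0, 1.0, 0.0, 0.001]
wrist_force: [0.5, 0.1, 0.6]
finger_gap: 0.0498
grasp_force: 0.0
t: 3.2
tool_pos: [0.6027, 0.1691, 0.1179]
orientation: [0.0, 1.0, 0.0, 0.001]
wrist_force: [-0.8, 1.8, 6.4]
finger_gap: 0.0215
grasp_force: 26.6
```

```bash
python3 -m creep '[[[0,0,-1],[0,0,0]],[[0,0,-3],[0,0,0]],[[0,0,-6],[0,0,0]],[[0,0,-9],[0,0,0]],[[1,-1.7,-10.5],[0,0,0]],[[3,-5,-10.5],[0,0,0]],[[5,-8.5,-10.5],[0,0,0]],[[7.5,-12.5,-10.5],[0,0,0]],[[10,-16.8,-10.5],[0,0,0]],[[12,-20.2,-10.5],[0,0,0]],[[13.3,-22.3,-10.5],[0,0,0]],[[13.87,-23.31,-10.5],[0,0,0]]]' && python3 -m creep '[[[0,0,0],[0,0,0]],[[0,0,0],[0,0,0]],[[0,0,0],[0,0,0]]]'
```

```text
t: 4.4
tool_pos: [0.4625, -0.0657, 0.2228]
orientation: [0.001, 1.0, -0.0, -0.0]
wrist_force: [0.5, 0.6, -0.3]
finger_gap: 0.0213
grasp_force: 25.9
t: 4.7
tool_pos: [0.4642, -0.0634, 0.2223]
orientation: [-0.0, 1.0, 0.0, 0.0]
wrist_force: [0.7, 0.2, -0.1]
finger_gap: 0.0209
grasp_force: 25.9
```

```bash
python3 -m creep '[[[0,0,1.5],[0,0,0]],[[0,0,4],[0,0,0]],[[0,0,7],[0,0,0]],[[0,0,9.5],[0,0,0]],[[0,0,10.8],[0,0,0]],[[0,0,11],[0,0,0]],[[0,0,11],[0,0,0]],[[0,0,11],[0,0,0]]]'; cat > look.py <<'E'
import sys; from rig import viewer; from h import *
a=list(map(int,sys.argv[2:])); o=[]
for n,(u,v) in(("top",a[:2]),("scene",a[2:])):
    o.append(cv2.resize(viewer.get_image(n)["pixels"][v:v+120,u:u+120],(400,400),interpolation=cv2.INTER_CUBIC))
cv2.imwrite(sys.argv[1],np.hstack(o))
E
python3 look.py pics/a2.png 250 200 190 100
```

```text
t: 5.5
tool_pos: [0.4642, -0.0639, 0.1129]
orientation: [-0.0, 1.0, -0.0, 0.001]
wrist_force: [-0.0, 0.3, -0.9]
finger_gap: 0.0213
grasp_force: 25.9
```

View pics/a2.png

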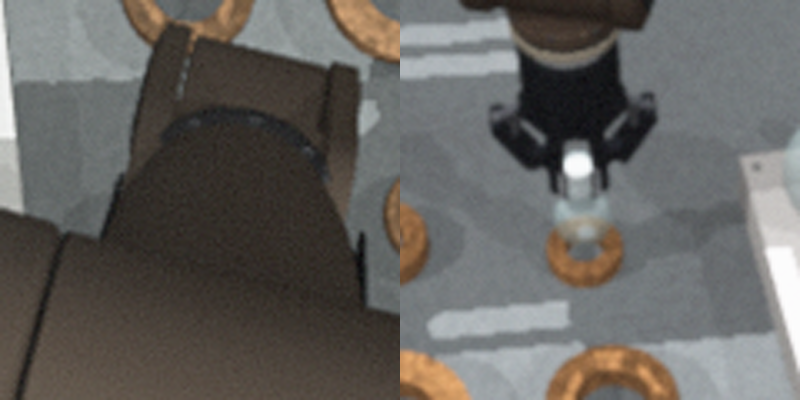

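The flask hangs centred over its ring: bulb at (583,215), ring at (585,252). Lowering gently.

```bash
python3 -m creep '[[[0,0,0.6],[0,0,0]],[[0,0,1.2],[0,0,0]],[[0,0,1.6],[0,0,0]],[[0,0,1.9],[0,0,0]],[[0,0,1.9],[0,0,0]],[[0,0,1.9],[0,0,0]]]' && python3 -m creep '[[[0,0,0.1],[0,0,0]],[[0,0,0.2],[0,0,0]],[[0,0,0.2],[0,0,0]],[[0,0,0.2],[0,0,0]]]'
```

```text
t: 6.2
tool_pos: [0.4637, -0.0642, 0.0932]
orientation: [0.0, 1.0, 0.0, -0.0]
wrist_force: [-0.4, -0.1, -1.0]
finger_gap: 0.0211
grasp_force: 25.9
t: 6.6
tool_pos: [0.4637, -0.0643, 0.0914]
orientation: [0.0, 1.0, -0.0, 0.0]
wrist_force: [-0.2, -0.7, 2.9]
finger_gap: 0.0214
grasp_force: 26.1
```

Contact felt (+3 N). Releasing, rising, and looking.

```bash
python3 -m creep '[[[0,0,0],[0,0,0]],[[0,0,0],[0,0,0]],[[0,0,0],[0,0,0]],[[0,0,0],[0,0,0]],[[0,0,0],[0,0,0]],[[0,0,-1],[0,0,0]],[[0,0,-4],[0,0,0]],[[0,0,-8],[0,0,0]],[[0,0,-12],[0,0,0]],[[0,0,-16],[0,0,0]],[[0,0,-18],[0,0,0]],[[0,0,-18],[0,0,0]]]' 5; python3 look.py pics/a3.png 250 200 190 100
```

```text
t: 7.8
tool_pos: [0.4642, -0.0643, 0.2746]
orientation: [-0.0, 1.0, -0.001, 0.003]
wrist_force: [-0.3, -0.9, -1.3]
finger_gap: 0.0501
grasp_force: 0.0
```

View pics/a3.png

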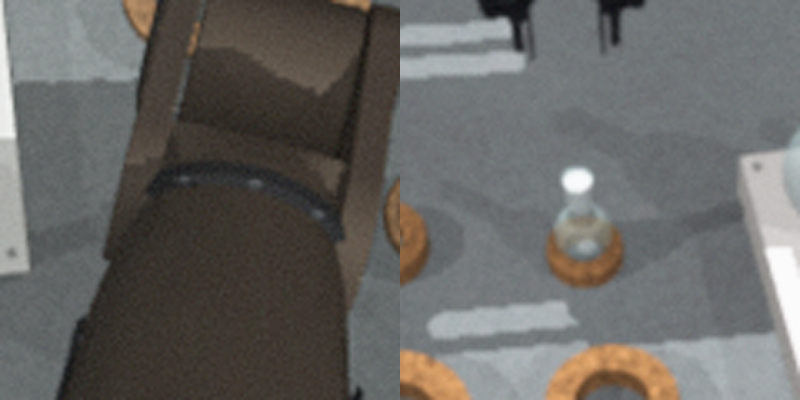

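Flask50 is seated upright at (580,225). Next, flask100.

```bash
python3 -m creep '[[[0,2,-1.5],[0,0,0]],[[0,6,-1.5],[0,0,0]],[[0.2,10,-1.5],[0,0,0]],[[0.4,14,-1.5],[0,0,0]],[[0.55,18,-1.5],[0,0,0]],[[0.55,22,-1.5],[0,0,0]],[[0.55,26,-1.5],[0,0,0]],[[0.55,30,-1.5],[0,0,0]],[[0.55,33,-1.5],[0,0,0]],[[0.55,35,-1.5],[0,0,0]],[[0.55,35.7,-1.5],[0,0,0]],[[0.55,35.7,-1.5],[0,0,0]]]' 5 && python3 -m creep '[[[0,0,2],[0,0,0]],[[0,0,5],[0,0,0]],[[0,0,8],[0,0,0]],[[0,0,10],[0,0,0]],[[0,0,10],[0,0,0]],[[0,0,10],[0,0,0]]]'
```

```text
t: 9.1
tool_pos: [0.4578, 0.293, 0.2851]
orientation: [-0.001, 1.0, -0.0, -0.001]
wrist_force: [-0.0, -0.2, -0.1]
finger_gap: 0.0501
grasp_force: 0.0
t: 9.7
tool_pos: [0.4585, 0.292, 0.1867]
orientation: [0.001, 1.0, -0.0, -0.0]
wrist_force: [0.2, 0.7, 0.2]
finger_gap: 0.0498
grasp_force: 0.0
```

```bash
python3 -m creep '[[[0,0,2],[0,0,0]],[[0,0,4],[0,0,0]],[[0,0,5.2],[0,0,0]],[[0,0,5.2],[0,0,0]],[[0,0,5.2],[0,0,0]]]' && python3 -m creep '[[[0,0,0],[0,0,0]],[[0,0,0],[0,0,0]],[[0,0,0],[0,0,0]],[[0,0,0],[0,0,0]],[[0,0,0],[0,0,0]],[[0,0,0],[0,0,0]]]' 1.9 25
```

```text
t: 10.2
tool_pos: [0.4586, 0.2929, 0.1352]
orientation: [0.0, 1.0, 0.0, 0.0]
wrist_force: [-0.2, -0.8, 0.6]
finger_gap: 0.0502
grasp_force: 0.0
t: 10.8
tool_pos: [0.4586, 0.2931, 0.1351]
orientation: [0.0, 1.0, 0.0, 0.001]
wrist_force: [-0.7, 2.1, 6.5]
finger_gap: 0.0254
grasp_force: 25.5
```

```bash
python3 -m creep '[[[0,0,-1],[0,0,0]],[[0,0,-3],[0,0,0]],[[0,0,-6],[0,0,0]],[[0,0,-10],[0,0,0]],[[0,0,-14],[0,0,0]],[[0,0,-18],[0,0,0]],[[0,0,-20],[0,0,0]],[[0,0,-20],[0,0,0]],[[0,0,-20],[0,0,0]]]'
```

```text
t: 11.7
tool_pos: [0.4578, 0.2925, 0.3342]
orientation: [0.0, 1.0, -0.0, -0.0]
wrist_force: [-0.3, 0.5, -0.6]
finger_gap: 0.0254
grasp_force: 24.9
```

```bash
python3 -m creep '[[[0,-1,0],[0,0,0]],[[0,-3,0],[0,0,0]],[[0,-6,0],[0,0,0]],[[0,-9.5,0],[0,0,0]],[[0,-13,0],[0,0,0]],[[0,-16.5,0],[0,0,0]],[[0,-20,0],[0,0,0]],[[0,-23.5,0],[0,0,0]],[[0,-27,0],[0,0,0]],[[0,-30.5,0],[0,0,0]],[[0,-34,0],[0,0,0]],[[0,-37.5,0],[0,0,0]]]' && python3 -m creep '[[[0.5,-3.5,0],[0,0,0]],[[1,-7,0],[0,0,0]],[[1.5,-10.5,0],[0,0,0]],[[2.08,-13.5,0],[0,0,0]],[[2.08,-15.5,0],[0,0,0]],[[2.08,-16.3,0],[0,0,0]],[[2.08,-16.3,0],[0,0,0]],[[2.08,-16.3,2],[0,0,0]],[[2.08,-16.3,5],[0,0,0]],[[2.08,-16.3,8],[0,0,0]],[[2.08,-16.3,10],[0,0,0]],[[2.08,-16.3,10],[0,0,0]]]'
```

```text
t: 12.9
tool_pos: [0.4572, -0.0839, 0.3332]
orientation: [0.0, 1.0, 0.0, -0.001]
wrist_force: [0.7, 0.0, -1.4]
finger_gap: 0.0254
grasp_force: 24.9
t: 14.1
tool_pos: [0.4365, -0.2435, 0.232]
orientation: [-0.0, 1.0, 0.002, -0.002]
wrist_force: [0.0, -0.6, -0.2]
finger_gap: 0.0255
grasp_force: 24.9
```

```bash
python3 -m creep '[[[0,0,2],[0,0,0]],[[0,0,5],[0,0,0]],[[0,0,8],[0,0,0]],[[0,0,10],[0,0,0]],[[0,0,10.4],[0,0,0]],[[0,0,10.4],[0,0,0]],[[0,0,10.4],[0,0,0]]]'; python3 look.py pics/a4.png 320 200 140 100
```

```text
t: 14.8
tool_pos: [0.4379, -0.2453, 0.1316]
orientation: [-0.0, 1.0, -0.0, 0.001]
wrist_force: [-0.0, 0.0, -0.9]
finger_gap: 0.0251
grasp_force: 24.9
```

View pics/a4.png

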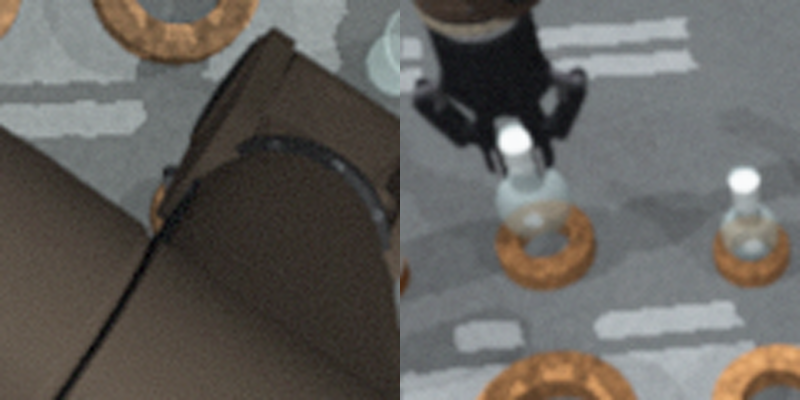

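The flask hangs over its ring: bulb about (533,203), ring (546,246). I'll check the lateral offset numerically.

```bash
python3 - <<'E'
import pickle; from h import *
im=pickle.load(open("im0.pkl","rb"))["scene"]
for X in([.4379,-.2453,.0713],[.4379,-.2453,.0713+.082],[.4377,-.245,.024],[.4377,-.245,.012]):
    print(X,((proj(im,X)-(140,100))*400/120+(400,0)).round(1))
E
```

```text
[0.4379, -0.2453, 0.0713] [531.7 201.3]
[0.4379, -0.2453, 0.1533] [512.7 136.5]
[0.4377, -0.245, 0.024] [542.1 235. ]
[0.4377, -0.245, 0.012] [544.5 243.3]
```

The offset matches within about 1 mm.

```bash
python3 -m creep '[[[0,0,0.7],[0,0,0]],[[0,0,1.4],[0,0,0]],[[0,0,1.9],[0,0,0]],[[0,0,2.15],[0,0,0]],[[0,0,2.15],[0,0,0]],[[0,0,2.15],[0,0,0]]]' && python3 -m creep '[[[0,0,0.1],[0,0,0]],[[0,0,0.2],[0,0,0]],[[0,0,0.25],[0,0,0]],[[0,0,0.25],[0,0,0]],[[0,0,0.25],[0,0,0]]]'
```

```text
t: 15.5
tool_pos: [0.4373, -0.2452, 0.1086]
orientation: [0.0, 1.0, 0.0, -0.0]
wrist_force: [0.1, 0.3, -0.3]
finger_gap: 0.0253
grasp_force: 25.0
t: 16.0
tool_pos: [0.438, -0.2455, 0.107]
orientation: [0.0, 1.0, -0.001, 0.001]
wrist_force: [1.2, 1.4, 7.8]
finger_gap: 0.0257
grasp_force: 25.9
```

```bash
python3 -m creep '[[[0,0,-0.05],[0,0,0]],[[0,0,-0.05],[0,0,0]]]' && python3 -m creep '[[[0,0,0],[0,0,0]],[[0,0,0],[0,0,0]],[[0,0,0],[0,0,0]],[[0,0,0],[0,0,0]],[[0,0,0],[0,0,0]],[[0,0,-1],[0,0,0]],[[0,0,-4],[0,0,0]],[[0,0,-8],[0,0,0]],[[0,0,-12],[0,0,0]],[[0,0,-16],[0,0,0]],[[0,0,-18],[0,0,0]],[[0,0,-18],[0,0,0]]]' 5.5; python3 look.py pics/a5.png 320 200 140 100
```

```text
t: 16.2
tool_pos: [0.4377, -0.2454, 0.1071]
orientation: [0.0, 1.0, -0.0, 0.001]
wrist_force: [2.0, 0.4, 4.8]
finger_gap: 0.0255
grasp_force: 25.3
t: 17.4
tool_pos: [0.4378, -0.2455, 0.2903]
orientation: [-0.0, 1.0, -0.002, 0.002]
wrist_force: [1.1, -0.2, 0.2]
finger_gap: 0.0551
grasp_force: 0.0
```

View pics/a5.png

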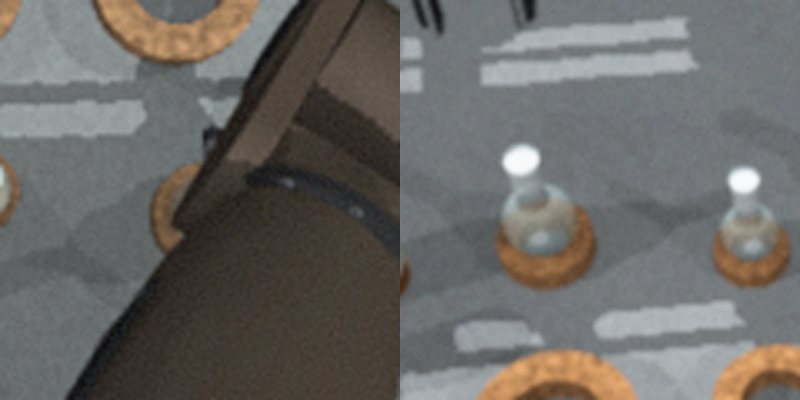

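Flask100 is seated upright at (538,215). On to flask250.

```bash
python3 -m creep '[[[0,1.5,0],[0,0,0]],[[-1,4.5,0],[0,0,0]],[[-2,8,0],[0,0,0]],[[-3,12,0],[0,0,0]],[[-4,16,0],[0,0,0]],[[-5,20,0],[0,0,0]],[[-6,24,0],[0,0,0]],[[-7.5,28,0],[0,0,0]],[[-9,32,0],[0,0,0]],[[-10.5,36,0],[0,0,0]],[[-12,40,0],[0,0,0]],[[-13.5,44,0],[0,0,0]]]' 5.5 && python3 -m creep '[[[-1,4,0],[0,0,0]],[[-1.6,7,0],[0,0,0]],[[-2.02,9.5,0],[0,0,0]],[[-2.02,10.8,0],[0,0,0]],[[-2.02,10.8,0],[0,0,0]],[[-2.02,10.8,2],[0,0,0]],[[-2.02,10.8,5],[0,0,0]],[[-2.02,10.8,7.5],[0,0,0]],[[-2.02,10.8,7.5],[0,0,0]],[[-2.02,10.8,7.5],[0,0,0]]]'
```

```text
t: 18.7
tool_pos: [0.5717, 0.1972, 0.2854]
orientation: [-0.0, 1.0, -0.0, -0.001]
wrist_force: [0.2, 0.1, 0.1]
finger_gap: 0.0548
grasp_force: 0.0
t: 19.7
tool_pos: [0.5927, 0.302, 0.2123]
orientation: [0.0, 1.0, -0.0, -0.0]
wrist_force: [0.0, 0.8, -0.6]
finger_gap: 0.0551
grasp_force: 0.0
```

```bash
python3 -m creep '[[[0,0.05,2],[0,0,0]],[[0,0.05,4],[0,0,0]],[[0,0.05,5.4],[0,0,0]],[[0,0.05,5.4],[0,0,0]],[[0,0.05,5.4],[0,0,0]]]' && python3 -m creep '[[[0,0,0],[0,0,0]],[[0,0,0],[0,0,0]],[[0,0,0],[0,0,0]],[[0,0,0],[0,0,0]],[[0,0,0],[0,0,0]],[[0,0,0],[0,0,0]]]' 2.2 30
```

```text
t: 20.2
tool_pos: [0.593, 0.3033, 0.1589]
orientation: [0.0, 1.0, 0.0, 0.001]
wrist_force: [0.3, -0.1, 0.8]
finger_gap: 0.0551
grasp_force: 0.0
t: 20.8
tool_pos: [0.593, 0.3036, 0.1589]
orientation: [0.0, 1.0, 0.0, 0.001]
wrist_force: [0.1, 0.8, 5.8]
finger_gap: 0.0293
grasp_force: 29.5
```

```bash
python3 -m creep '[[[0,0,-1],[0,0,0]],[[0,0,-3],[0,0,0]],[[0,0,-6],[0,0,0]],[[0,0,-9],[0,0,0]],[[0,-1,-10],[0,0,0]],[[0,-3,-10],[0,0,0]],[[-0.5,-6,-10],[0,0,0]],[[-1,-9,-10],[0,0,0]],[[-1.5,-12.5,-10],[0,0,0]],[[-2,-16,-10],[0,0,0]],[[-2.5,-19.5,-10],[0,0,0]],[[-3,-23,-10],[0,0,0]]]' && python3 -m creep '[[[-0.3,-3.5,0],[0,0,0]],[[-0.65,-7,0],[0,0,0]],[[-0.65,-10,0],[0,0,0]],[[-0.65,-12,0],[0,0,0]],[[-0.65,-12.65,0],[0,0,0]],[[-0.65,-12.65,0],[0,0,0]],[[-0.65,-12.65,2],[0,0,0]],[[-0.65,-12.65,5],[0,0,0]],[[-0.65,-12.65,8],[0,0,0]],[[-0.65,-12.65,10],[0,0,0]],[[-0.65,-12.65,10],[0,0,0]],[[-0.65,-12.65,10],[0,0,0]]]'; python3 look.py pics/a6.png 250 140 190 125
```

```text
t: 22.0
tool_pos: [0.6215, 0.0703, 0.2559]
orientation: [0.0, 1.0, -0.0, -0.002]
wrist_force: [-0.4, -0.1, -1.8]
finger_gap: 0.0292
grasp_force: 29.8
t: 23.2
tool_pos: [0.6291, -0.0525, 0.158]
orientation: [-0.0, 1.0, 0.0, -0.0]
wrist_force: [0.2, -0.6, -0.2]
finger_gap: 0.0293
grasp_force: 29.8
```

View pics/a6.png

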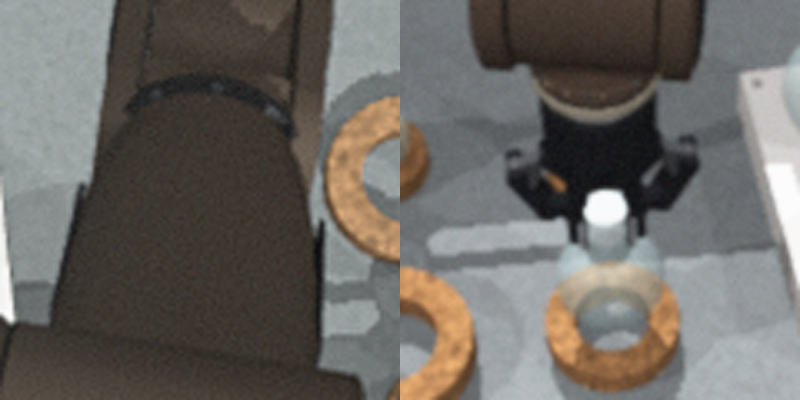

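```bash
python3 - <<'E'
import pickle; from h import *
im=pickle.load(open("im0.pkl","rb"))["scene"]
for X in([.6295,-.0533,.0865],[.6295,-.0533,.0865+.0965],[.6295,-.0533,.014]):
    print(X,((proj(im,X)-(190,125))*400/120+(400,0)).round(1))
E
```

```text
[0.6295, -0.0533, 0.0865] [607.4 276.9]
[0.6295, -0.0533, 0.183] [602.5 204.9]
[0.6295, -0.0533, 0.014] [610.6 324.2]
```

The flask is over its ring: mouth (606,210), ring centre (613,326). Both sit about 3 crop pixels from prediction, so they line up. Lowering.

```bash
python3 -m creep '[[[0,0,0.7],[0,0,0]],[[0,0,1.5],[0,0,0]],[[0,0,2.2],[0,0,0]],[[0,0,2.65],[0,0,0]],[[0,0,2.65],[0,0,0]],[[0,0,2.65],[0,0,0]]]' && python3 -m creep '[[[0,0,0.1],[0,0,0]],[[0,0,0.2],[0,0,0]],[[0,0,0.25],[0,0,0]],[[0,0,0.25],[0,0,0]],[[0,0,0.25],[0,0,0]]]'
```

```text
t: 23.9
tool_pos: [0.629, -0.0532, 0.1311]
orientation: [0.0, 1.0, 0.0, -0.0]
wrist_force: [0.4, -0.2, -0.6]
finger_gap: 0.0298
grasp_force: 29.7
t: 24.4
tool_pos: [0.6296, -0.0534, 0.1294]
orientation: [0.0, 1.0, -0.0, 0.001]
wrist_force: [2.4, -1.5, 5.1]
finger_gap: 0.0294
grasp_force: 30.3
```

```bash
python3 -m creep '[[[0,0,0],[0,0,0]],[[0,0,0],[0,0,0]],[[0,0,0],[0,0,0]],[[0,0,0],[0,0,0]],[[0,0,0],[0,0,0]],[[0,0,-1],[0,0,0]],[[0,0,-4],[0,0,0]],[[0,0,-8],[0,0,0]],[[0,0,-12],[0,0,0]],[[0,0,-16],[0,0,0]],[[0,0,-18],[0,0,0]],[[0,0,-18],[0,0,0]]]' 6; python3 look.py pics/a7.png 250 140 190 125
```

```text
t: 25.6
tool_pos: [0.6296, -0.0533, 0.313]
orientation: [0.0, 1.0, -0.001, 0.003]
wrist_force: [-0.1, 0.4, -0.7]
finger_gap: 0.0602
grasp_force: 0.0
```

View pics/a7.png

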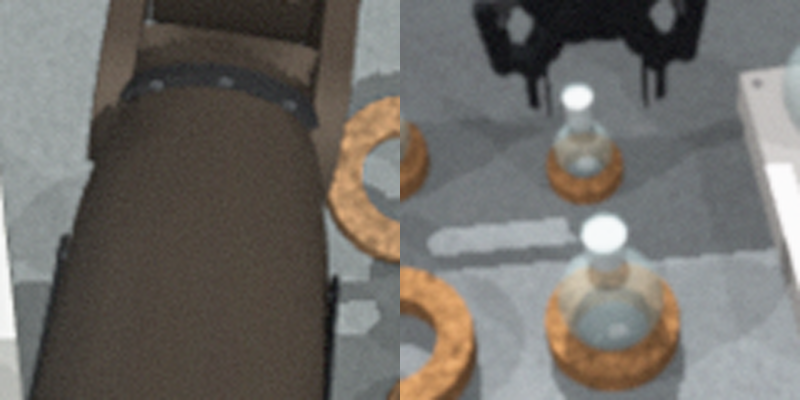

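Flask250 is seated upright at (608,295). Last is flask500.

```bash
python3 -m creep '[[[1,1.3,0],[0,0,0]],[[3,4,0],[0,0,0]],[[5.5,7.2,0],[0,0,0]],[[8,10.5,0],[0,0,0]],[[10.5,13.8,0],[0,0,0]],[[13,17,0],[0,0,0]],[[15,19.7,0],[0,0,0]],[[16.16,21.13,0],[0,0,0]],[[16.16,21.13,0],[0,0,0]],[[16.16,21.13,3],[0,0,0]],[[16.16,21.13,6],[0,0,0]],[[16.16,21.13,6],[0,0,0]]]' 6 && python3 -m creep '[[[0,0,0.5],[0,0,0]],[[0,0,0.5],[0,0,0]],[[0,0,0.5],[0,0,0]]]'
```

```text
t: 26.9
tool_pos: [0.466, 0.1574, 0.2454]
orientation: [0.0, 1.0, -0.001, -0.003]
wrist_force: [-0.1, 0.9, 0.6]
finger_gap: 0.0601
grasp_force: 0.0
t: 27.2
tool_pos: [0.4679, 0.158, 0.2447]
orientation: [0.0, 1.0, 0.0, 0.001]
wrist_force: [0.1, -0.5, -0.4]
finger_gap: 0.0603
grasp_force: 0.0
```

```bash
python3 -m creep '[[[0,0,1],[0,0,0]],[[0,0,2.5],[0,0,0]],[[0,0,4],[0,0,0]],[[0,0,5.5],[0,0,0]],[[0,0,6.2],[0,0,0]],[[0,0,6.2],[0,0,0]],[[0,0,6.2],[0,0,0]]]' && python3 -m creep '[[[0,0,0],[0,0,0]],[[0,0,0],[0,0,0]],[[0,0,0],[0,0,0]],[[0,0,0],[0,0,0]],[[0,0,0],[0,0,0]],[[0,0,0],[0,0,0]]]' 2.6 35
```

```text
t: 27.9
tool_pos: [0.4677, 0.1581, 0.1822]
orientation: [0.0, 1.0, 0.0, 0.0]
wrist_force: [-0.2, 0.2, -0.9]
finger_gap: 0.0595
grasp_force: 0.0
t: 28.5
tool_pos: [0.4678, 0.1582, 0.1824]
orientation: [0.0, 1.0, 0.0, 0.001]
wrist_force: [-1.0, 2.3, 5.4]
finger_gap: 0.0333
grasp_force: 34.5
```

```bash
python3 -m creep '[[[0,0,-1],[0,0,0]],[[0,0,-3],[0,0,0]],[[0,0,-6],[0,0,0]],[[0,0,-9],[0,0,0]],[[0,0,-12],[0,0,0]],[[0,0,-14.5],[0,0,0]],[[0,0,-15],[0,0,0]],[[-0.5,-1,-15],[0,0,0]],[[-1.5,-3.5,-15],[0,0,0]],[[-3,-7,-15],[0,0,0]],[[-4.5,-10.5,-15],[0,0,0]],[[-6,-14,-15],[0,0,0]]]' && python3 -m creep '[[[-1.3,-3.2,0],[0,0,0]],[[-2.6,-6.4,0],[0,0,0]],[[-4,-9.8,0],[0,0,0]],[[-5.4,-13.2,0],[0,0,0]],[[-6.8,-16.6,0],[0,0,0]],[[-8.2,-20,0],[0,0,0]],[[-9.3,-22.8,0],[0,0,0]],[[-10.1,-24.7,0],[0,0,0]],[[-10.3,-25.3,0],[0,0,0]],[[-10.3,-25.3,0],[0,0,0]],[[-10.3,-25.3,0],[0,0,0]],[[-10.3,-25.3,0],[0,0,0]]]'
```

```text
t: 29.7
tool_pos: [0.5275, 0.016, 0.33]
orientation: [-0.0, 1.0, 0.0, -0.001]
wrist_force: [1.6, 0.4, -2.0]
finger_gap: 0.0334
grasp_force: 35.2
t: 30.9
tool_pos: [0.6302, -0.234, 0.3318]
orientation: [-0.0, 1.0, 0.0, -0.0]
wrist_force: [0.9, 1.1, -2.2]
finger_gap: 0.0335
grasp_force: 35.2
```

```bash
python3 -m creep '[[[0,0,1.5],[0,0,0]],[[0,0,4],[0,0,0]],[[0,0,7],[0,0,0]],[[0,0,10],[0,0,0]],[[0,0,13],[0,0,0]],[[0,0,15],[0,0,0]],[[0,0,15.4],[0,0,0]],[[0,0,15.4],[0,0,0]],[[0,0,15.4],[0,0,0]]]'; python3 look.py pics/a8.png 320 140 125 130;  python3 - <<'E'
import pickle; from h import *
im=pickle.load(open("im0.pkl","rb"))["scene"]
for X in([.631,-.235,.094],[.631,-.235,.094+.1105],[.631,-.235,.015]):
    print(X,((proj(im,X)-(125,130))*400/120+(400,0)).round(1))
E
```

```text
t: 31.8
tool_pos: [0.631, -0.2348, 0.1793]
orientation: [-0.0, 1.0, -0.0, 0.001]
wrist_force: [-0.2, 0.1, -1.3]
finger_gap: 0.0333
grasp_force: 35.2
[0.631, -0.235, 0.094] [585.9 278. ]
[0.631, -0.235, 0.20450000000000002] [556.6 194.4]
[0.631, -0.235, 0.015] [603.9 329.1]
```

View pics/a8.png

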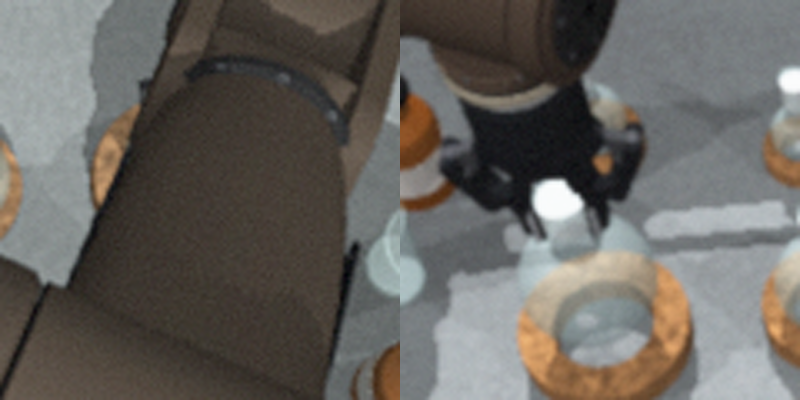

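Mouth (558,200) and ring (605,329) match the prediction. Lowering.

```bash
python3 -m creep '[[[0,0,0.7],[0,0,0]],[[0,0,1.5],[0,0,0]],[[0,0,2.3],[0,0,0]],[[0,0,2.8],[0,0,0]],[[0,0,2.8],[0,0,0]],[[0,0,2.8],[0,0,0]]]' && python3 -m creep '[[[0,0,0.1],[0,0,0]],[[0,0,0.2],[0,0,0]],[[0,0,0.25],[0,0,0]],[[0,0,0.25],[0,0,0]],[[0,0,0.25],[0,0,0]]]'
```

```text
t: 32.5
tool_pos: [0.6304, -0.2349, 0.1496]
orientation: [0.0, 1.0, 0.0, -0.0]
wrist_force: [-0.8, 0.8, -2.8]
finger_gap: 0.0334
grasp_force: 35.4
t: 33.0
tool_pos: [0.6308, -0.235, 0.1479]
orientation: [0.0, 1.0, -0.0, 0.001]
wrist_force: [1.2, 1.5, 5.8]
finger_gap: 0.0334
grasp_force: 35.8
```

Contact. I'll release, rise, and swing clear at height.

```bash
python3 -m creep '[[[0,0,0],[0,0,0]],[[0,0,0],[0,0,0]],[[0,0,0],[0,0,0]],[[0,0,0],[0,0,0]],[[0,0,0],[0,0,0]],[[0,0,-1],[0,0,0]],[[0,0,-4],[0,0,0]],[[0,0,-8],[0,0,0]],[[0,0,-12],[0,0,0]],[[0,0,-16],[0,0,0]],[[0,0,-18],[0,0,0]],[[0,0,-18],[0,0,0]]]' 6 && python3 -m creep '[[[0,2,0],[0,0,0]],[[0.5,6,0],[0,0,0]],[[1,10,0],[0,0,0]],[[2,14,0],[0,0,0]],[[3,18,0],[0,0,0]],[[4,22,0],[0,0,0]],[[5,26,0],[0,0,0]],[[6,30,0],[0,0,0]],[[7,34,0],[0,0,0]],[[8,38,0],[0,0,0]],[[8,42,0],[0,0,0]],[[8,45,0],[0,0,0]]]' && python3 -m creep '[[[0,0,0],[0,0,0]],[[0,0,0],[0,0,0]],[[0,0,0],[0,0,0]]]'; python3 - <<'E'
from rig import viewer; from h import *
o=[]
for n,(u,v) in(("top",(260,130)),("scene",(80,100))):
    o.append(cv2.resize(viewer.get_image(n)["pixels"][v:v+210,u:u+210],(400,400),interpolation=cv2.INTER_CUBIC))
cv2.imwrite("pics/a9.png",np.hstack(o))
E
```

```text
t: 34.2
tool_pos: [0.6309, -0.2352, 0.3317]
orientation: [0.0, 1.0, -0.001, 0.003]
wrist_force: [-0.4, 0.1, -1.0]
finger_gap: 0.0599
grasp_force: 0.0
t: 35.4
tool_pos: [0.5489, 0.2179, 0.3263]
orientation: [-0.001, 1.0, -0.0, -0.001]
wrist_force: [-0.5, -0.1, 0.6]
finger_gap: 0.0598
grasp_force: 0.0
t: 35.7
tool_pos: [0.5501, 0.2146, 0.3267]
orientation: [0.0, 1.0, -0.0, -0.001]
wrist_force: [0.0, 0.5, -0.0]
finger_gap: 0.0596
grasp_force: 0.0
```

View pics/a9.png

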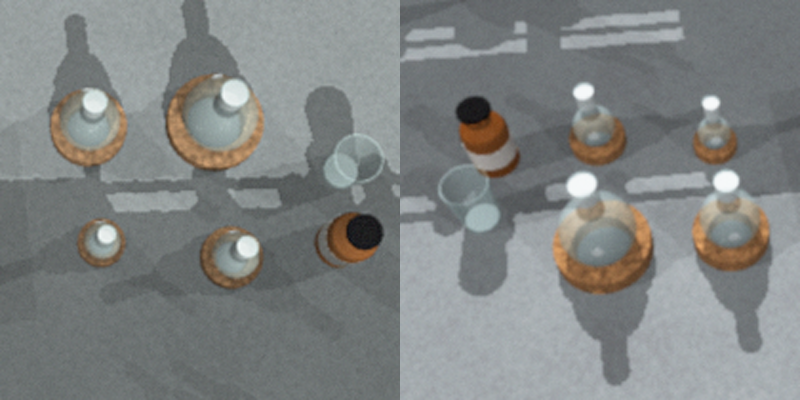

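All four flasks stand upright and centred on their rings, at (88,120), (215,120), (101,242) and (232,257) in the top half. The bottle and beaker have not moved.

```bash
python3 -c "from rig import ctrl; print(ctrl.finish_job())"
```

```text
the job is handed in; nothing more can be done
None
```

All four flasks stand upright on their matching cork rings, placed smallest to largest in about 36 s, and the job is handed in; the bottle, beaker and coloured look-alikes were left alone.

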